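Set a stepped shaft up level in V-blocks for its run-out check

TASK

Set the stepped shaft up level on the grey inspection base for its run-out check. Stand a V-block squarely in the middle of each of the base's two ground pads, grooves in line along the base, the one at the end away from the end stop packed up on whichever of the two steel parallels makes the shaft lie level (the parallel square and central on its pad); then lay the shaft in both grooves, centred between the pads, its thick journal next to the stop. Let go of everything, and leave the micrometer and the plug gauge beside the work undisturbed.

Things in the scene. Friction and masses are not known exactly. Their poses are not given: they have to be found in the camera images.
- inspection_base: Fixed grey plate, x -68 to +88 mm, 78 mm wide, 16 mm high, any yaw. Two bright ground pads (46 mm in x, 70 in y), tops 19 mm above the table, centres at x = +42 and -42 mm, y = 0. Dark end stop at the +x end (26 mm wide, 74 mm high; its ball begins at x = 74 mm, 60 mm up). Origin: at table height midway between the pads; x along the base towards the stop, z up.
- shaft_rest: Fixed wooden rest, 112 x 58 mm, 47 mm high, in which the shaft waits: a 10 mm board with two slotted uprights (12 mm thick) at x = +47 and -47 mm; the wide slot is at +x. Between the uprights it is open. Origin under its centre at table height; any yaw. (Keep clear of the measuring machine's leg at the far left, x below 0.47 and y above 0.47 m in the world.)
- stepped_shaft: Steel shaft 126 mm long, 0.3 to 0.47 kg, lying level in the rest, axis 42 mm above the table, x as the rest's; lift straight up. Origin: on its axis, midway between the journals; x along the axis to the thick end. Thick journal: diameter 30 mm, x 18 to 62 mm; middle: diameter 22, x -18 to 18 (grip here from above); thin journal: diameter 16, x -64 to -18. Centre of mass at x = 8 mm.
- v_block_a: Steel V-block, 35 mm in x, 60 in y, 40 high, 0.38 kg, one of two alike. Origin: centre of its underside, z up. 90 degree groove along x in the middle of the top, 40 mm wide at the top, its bottom 20 mm above the underside: a journal of radius r lies with its axis 19.5 mm + 1.41 r above the underside. Grip across the 60 mm (y), 24 mm up.
- v_block_b: The other V-block, the same as v_block_a; either may stand on either pad. Mind what stands between the starting places and the base: a perforated fixture plate (x 0.47 to 0.71, y 0 to 0.36 m in the world, 16 mm high) with a vice (86 mm high) and an upright clamp lever (168 mm high, at x 0.55, y 0.08); carry things above them.
- parallel_10: Thin ground steel parallel (flat plate with three small holes in a row along y), 38 mm along x, 62 mm along y, 10 mm thick. Origin: centre of its underside, z up. Grip across the 62 mm (y).
- parallel_20: Thick ground steel parallel, 38 mm along x, 62 mm along y, 20 mm thick, with two larger holes. Origin: centre of its underside, z up.
- micrometer: Outside micrometer lying near the table's front edge, about 45 x 134 x 17 mm; bystander, leave it alone. Origin: centre of its underside; y along its length.
- plug_gauge: Plug gauge lying behind the base, 18 x 105 x 18 mm, with a red band; bystander, leave it alone. Origin: centre of its underside; y along its length.
Mind the look-alikes: they are no part of the job. What is shaped like the v_block_a but blue or purple is not meant.

How it is judged:
By the outcome, as a careful person would: the job done as asked, in the order asked, and still so for the second after the job is handed in, with the robot touching nothing.
It also fails if it takes over 115 s, if anything falls off the work surface, if the arm or the gripper's body presses on something with over 40 N, if the wrist force passes 120 N, or if a joint passes its speed limit or range.

ROBOT

A 7-joint arm with a two-finger parallel gripper is mounted at the origin on a cart in front of the work surface, level with it; the furniture and walls round the work are solid. World frame = base frame: x ahead of the robot, y to its left, z up, the work surface at z = 0. Lengths are in mm, angles in rad, forces in N, time in s.
With the tool pointing down it reaches from about 425 to 875 mm from the base axis. Payload 9.9 kg.
Tool frame: the origin (TCP) lies midway between the tips of the shut fingers; the grasp point (between the pads) lies 19 mm behind it; z points along the fingers, y is the line along which they close (so a half turn about z gives the same grasp; the last joint's range is limited). The gripper opens to 85 mm and grips with 20 to 120 N. Pads are 22 mm wide; open, the fingers measure 114 mm over their backs; the gripper's body (76 mm by 85 mm) begins 54 mm behind the grasp point. The pads swing forward as they close: fully open they stand 13 mm farther back than shut.
Start: joints at [1.159, 0.576, 0.025, 1.437, -0.015, 1.129, -0.057], TCP at [217.328, -639.06, 231.289] pointing down, gripper open.
Joint ranges: [-2.76, 2.76], [-0.34, 2.15], [-1.52, 1.57], [0.19, 2.46], [-1.09, 4.23], [0.17, 1.99], [-2.82, 2.82]. Speed limits (rad/s): [2.22, 2.22, 3.01, 3.01, 3.14, 3.14, 3.14].

INTERFACE

Orientations are given as a unit quaternion [w, x, y, z].
In Python, from plant import state, get_image, close_job gives the robot as it stands.
- The arm moves only by the tool jog_arm, never from a script. Its argument "increments" is a list of rows, each a list of 5 numbers: the shift along the tool's x, y, z as a fraction of full scale, then the turn about the tool's z as a fraction of full scale, then the finger opening in mm, from 0 to 85.4. In form: [[x, y, z, roll, hand], ...]. A call has exactly 8 rows; each row is the pose to reach, as a shift and turn from the pose commanded when the call began, along the tool's axes at that moment; what a row does not reach only later rows make up. Full scale, the value 1, is 500 mm for a shift and pi/2 rad for a turn. A row lasts 1/10 s, in which the tool goes at most 50 mm and 8.59 degrees, less where a joint would pass 70% of its speed; a pose out of reach is approached as far as the arm can. A call with a number of a shift or a turn outside -1 to 1 is refused whole. A call with a gripper value outside its range is refused whole. The fingers move at their own pace and stop on an object; "grip_force" is the grip in N (left out, the last holds). Time passes only in rows, so rows that repeat a pose let the fingers close, or fill a call up. It gives the time, the measured TCP pose, the force, the opening and the grip force at its end, in the units of the state.
- state(): the state, without advancing time (a new reading comes with each control period).
- get_image(name): name is "scene" or "top" or "wrist"; returns a dict with "color" (400x640x3 uint8, red, green, blue), "depth" (400x640 float32, mm along the optical axis (not along the pixel's ray), 0 where there is no reading), "fx", "fy", "cx", "cy" (pixels), "world_to_cam" (4x4, takes a point from world to camera coordinates). Camera axes: x right, y down, z forward; pixel columns grow to the right and rows downward; lengths in mm; the calibration is good to about 2 mm. A picture is of the moment at which its call begins.
- close_job(): hands the job in; it is judged then, once.
The state is a dict: "time": time; "joint_pos": joint angles; "qvel": joint speeds; "tau": joint torques, N m; "position": TCP position; "eef_rot": TCP orientation; "force": force on the tool from outside, world axes, zero at the start; "moment": the same for the moment, N m; "gripper_width": finger opening in mm; "gripper_force": force on a finger pad.
Only numpy, scipy, OpenCV 4.12 (cv2) and the standard library are available. Lean on these libraries where they do the work, as an engineer would, in place of code of your own. Each camera call takes 0.05 s, during which the arm holds its last target. There are 200 camera calls.

## Working session

There is one attempt and no reset: what is moved stays moved. The work goes in short steps, Python scripts to look and compute and a tool call to move; the robot and the scene stay as the last step left them, time stands still between calls to the robot, and variables do not carry over. Pictures are saved under pics/ and viewed, at most 17 in all, crops included, and the job is handed in when it is done.

Besides the shell and the picture viewer there is one more tool, called after "Call:" as a command line: name --pt "numbers of a row" for each row, then --argument value for the rest. jog_arm: Moves the arm, as the interface text tells. Shift numbers are shares of 500 mm and turn numbers shares of pi/2 rad, none past 1 either way. Its arguments: {"type":"object","properties":{"increments":{"type":"array"},"grip_force":{"type":"number"}},"required":["increments"]}

```bash
mkdir -p pics; cat > h.py <<'E'
import numpy as np, cv2
from plant import state, get_image, close_job
def save(name,fn):
    im=get_image(name); np.savez('pics/'+fn+'.npz',**im); cv2.imwrite('pics/'+fn+'.png',im['color'][:,:,::-1]); return im
def pts(im):
    d=im['depth'];v,u=np.mgrid[:d.shape[0],:d.shape[1]]
    P=np.stack([(u-im['cx'])/im['fx']*d,(v-im['cy'])/im['fy']*d,d,np.ones_like(d)],-1)
    W=P@np.linalg.inv(im['world_to_cam']).T
    W=W[...,:3]; W[d==0]=np.nan; return W
def load(fn): return dict(np.load('pics/'+fn+'.npz'))
def ray(im,u,v,z):
    T=np.linalg.inv(im['world_to_cam']); o=T[:3,3]; r=T[:3,:3]@np.array([(u-im['cx'])/im['fx'],(v-im['cy'])/im['fy'],1])
    return o+r*(z-o[2])/r[2]
E
python3 - <<'E'
from h import *
for n in ('top','scene'):
    im=save(n,n+'0'); print(n,im['fx'],im['world_to_cam'].round(3).tolist())
print(state())
E
```

```text
top 441.7767357962984 [[0.005, -1.0, 0.007, 13.851], [-0.994, -0.006, -0.111, 554.225], [0.111, -0.006, -0.994, 1244.087], [0.0, 0.0, 0.0, 1.0]]
scene 382.61679459100384 [[-0.816, -0.578, -0.003, 474.506], [-0.267, 0.381, -0.885, 181.535], [0.513, -0.721, -0.465, 952.919], [0.0, 0.0, 0.0, 1.0]]
{'time': 0.1, 'joint_pos': array([ 1.15921759,  0.57645467,  0.02485199,  1.43781669, -0.0150155 ,
        1.12898387, -0.05649101]), 'qvel': array([-8.37557927e-05,  6.14538723e-04, -2.06186012e-03, -2.55675356e-03,
        8.12022163e-04, -9.31287937e-04, -2.69693199e-04]), 'tau': array([ 7.07703381e-03, -7.67301536e+01,  2.25877181e+00, -2.86605978e+01,
        1.61185098e-02,  8.66268558e-03, -5.41691611e-05]), 'position': array([ 217.19178193, -638.68367446,  230.52709872]), 'eef_rot': array([-7.23190493e-04,  9.86597367e-01,  1.63171960e-01, -1.52095784e-04]), 'force': array([ 0.31074778, -0.91592563,  0.15818507]), 'moment': array([ 0.02650605, -0.00589029,  0.02223419]), 'gripper_force': 0.0, 'gripper_width': 85.16349128591365}
```

View pics/top0.png

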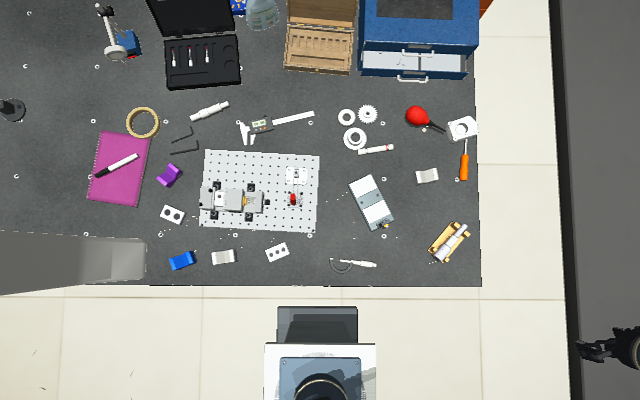

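View pics/scene0.png

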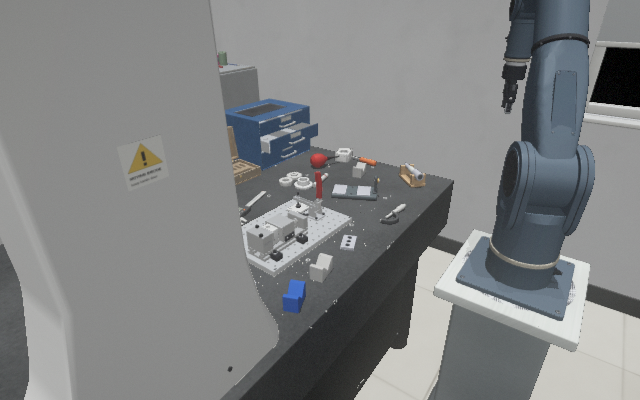

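Top view: V-blocks at (223,257) and (427,176). The three-hole parallel is at (277,252), and since the step is 1.41·7 = 9.9 mm, the 10 mm one is needed. The base is at (372,203) with its stop end not yet clear, and the rest is at (449,242). The scene view agrees.

```bash
python3 - <<'E'
from h import *
im=load('top0'); W=pts(im); c=im['color'][:,:,::-1]
a=cv2.resize(c[160:280,320:480],None,fx=5,fy=5,interpolation=cv2.INTER_CUBIC)
b=cv2.resize(c[225:285,160:320],None,fx=5,fy=5,interpolation=cv2.INTER_CUBIC)
cv2.imwrite('pics/c1.png',a);cv2.imwrite('pics/c2.png',b)
for n,(u0,u1,v0,v1,z0,z1) in dict(vA=(205,240,245,270,30,50),vB=(412,443,164,188,30,50),p10=(262,292,240,265,5,16),pother=(158,188,202,225,5,30),pad=(345,400,170,235,16.5,23),stop=(345,400,170,235,55,95),rest=(425,475,215,268,30,60),restboard=(425,475,215,268,5,15)).items():
    w=W[v0:v1,u0:u1]; m=(w[...,2]>z0)&(w[...,2]<z1); p=w[m]
    if len(p)<5: print(n,len(p));continue
    r=cv2.minAreaRect(p[:,:2].astype(np.float32)); print(n,len(p),p.mean(0).round(1),np.median(p[:,2]).round(1),np.round(r[0],1),np.round(r[1],1),round(r[2],1))
E
```

```text
vA 176 [397.8 277.8  37. ] 37.8 [398.1 277.8] [34.7 62.7] 9.2
vB 167 [ 635.2 -305.7   37.7] 37.7 [ 635.1 -304.5] [35.7 60.9] 9.9
p10 279 [413.1 125.9   9.8] 9.9 [413.  125.9] [84.1 63. ] 88.3
pother 304 [518.8 429.8  18.9] 19.6 [518.4 436.7] [72.5 44.9] 68.1
pad 751 [ 563.5 -144.1   19. ] 18.6 [ 560.1 -146.3] [154.1  76.3] 26.1
stop 47 [ 494.1 -178.4   69.1] 70.8 [ 495.2 -177.8] [18.9 24.1] 0.9
rest 482 [ 441.2 -364.4   48.7] 49.1 [ 445.1 -369.2] [ 55.1 127.6] 48.8
restboard 362 [ 450.5 -368.6    9.1] 9.1 [ 448.2 -377.5] [143.3 147.2] 88.5
```

View pics/c1.png

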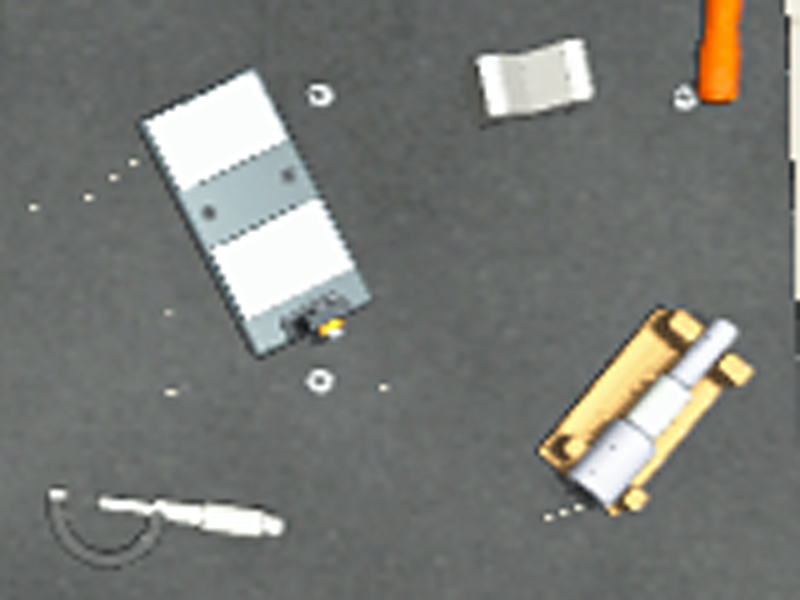

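```bash
cat >> h.py <<'E'
from scipy.spatial.transform import Rotation as R
def pose():
    s=state(); q=s['eef_rot']; M=R.from_quat([q[1],q[2],q[3],q[0]]).as_matrix(); return np.array(s['position']),M,np.degrees(np.arctan2(M[1,0],M[0,0]))
def go(x,y,z,yaw):
    p,M,w=pose(); d=M.T@(np.array([x,y,z])-p)/500; t=-((yaw-w+180)%360-180)/90
    print('at',p.round(1),round(w,2),'tilt',M[:,2].round(4),'-> shift',d.round(4),'roll',round(t,4))
E
python3 -c "
from h import *
go(560,-150,330,26)"
```

```text
at [ 217.2 -638.7  230.5] 18.78 tilt [-5.0e-04  1.4e-03 -1.0e+00] -> shift [ 0.9638 -0.7049 -0.198 ] roll -0.0802
```

Call:
jog_arm --pt "0.1 -0.07 -0.03 -0.02 85" --pt "0.18 -0.13 -0.06 -0.04 85" --pt "0.26 -0.19 -0.09 -0.06 85" --pt "0.34 -0.25 -0.12 -0.08 85" --pt "0.42 -0.31 -0.15 -0.08 85" --pt "0.5 -0.366 -0.198 -0.08 85" --pt "0.58 -0.424 -0.198 -0.08 85" --pt "0.66 -0.483 -0.198 -0.08 85" --grip_force 60

```text
time: 0.9
position: [439.6, -321.8, 330.3]
eef_rot: [0.001, 0.974, 0.225, 0.001]
force: [0.6, -0.6, 0.5]
gripper_width: 84.6
gripper_force: 0.0
```

Call:
jog_arm --pt "0.1 -0.07 0 0 85" --pt "0.2 -0.15 0 0 85" --pt "0.3 -0.22 0 0 85" --pt "0.3 -0.22 0 0 85" --pt "0.3 -0.22 0 0 85" --pt "0.3 -0.22 0 0 85" --pt "0.3 -0.22 0 0 85" --pt "0.3 -0.22 0 0 85"

```text
time: 1.7
position: [524.6, -160.2, 329.2]
eef_rot: [0.0, 0.975, 0.224, -0.0]
force: [-0.3, -0.0, 0.5]
gripper_width: 85.1
gripper_force: 0.0
```

```bash
python3 -c "
from h import *
go(560,-150,330,26)
im=save('wrist','w1'); print(im['fx'],np.linalg.inv(im['world_to_cam']).round(2).tolist())"
```

```text
at [ 524.6 -160.2  329.2] 25.83 tilt [-5.e-04 -4.e-04 -1.e+00] -> shift [ 0.0727  0.0124 -0.0017] roll -0.0018
334.3669821929211 [[0.44, -0.85, -0.29, 600.39], [-0.9, -0.41, -0.14, -123.96], [0.0, 0.33, -0.94, 472.41], [0.0, 0.0, 0.0, 1.0]]
```

View pics/w1.png

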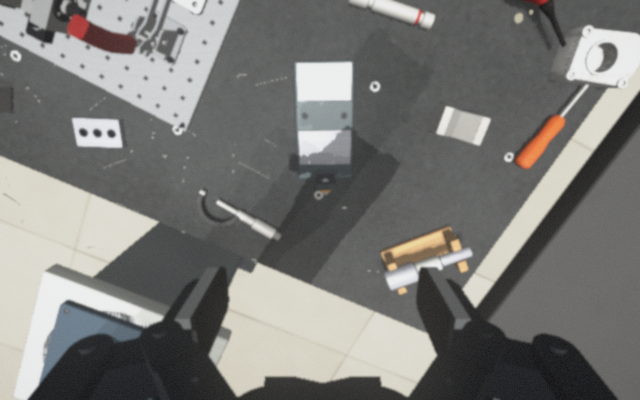

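Wrist view: base at (324,118) with the stop toward the robot, three-hole parallel at (97,132), V-block at (464,125), rest with shaft at (428,258), micrometer at (240,215), plug gauge at (395,12).

```bash
cat >> h.py <<'E'
def rect(fn,box,z,z0,z1,thr=0,top=255):
    im=load(fn); W=pts(im); u0,u1,v0,v1=box; g=im['color'].min(-1)
    m=np.zeros(g.shape,np.uint8); s=np.s_[v0:v1,u0:u1]
    m[s]=((W[s][...,2]>z0)&(W[s][...,2]<z1)&(g[s]>=thr)&(g[s]<=top))
    n,l,st,_=cv2.connectedComponentsWithStats(m); out=[]
    for k in range(1,n):
        if st[k,4]<60: continue
        v,u=np.nonzero(l==k); P=np.array([ray(im,a,b,z)[:2] for a,b in zip(u,v)])
        r=cv2.minAreaRect(P.astype(np.float32)); out.append(r)
        print(fn,st[k,4],'z',np.median(W[v,u,2]).round(1),'mean',P.mean(0).round(1),'rect',np.round(r[0],1),np.round(r[1],1),round(r[2],1))
    return out
E
python3 - <<'E'
from h import *
print('pads');rect('w1',(290,360,55,185),19,14,24,190);rect('top0',(345,400,170,235),19,14,24,215)
print('plate');rect('w1',(285,360,55,185),16,10,24);rect('top0',(345,400,170,235),16,10,24)
print('stop');rect('w1',(285,360,135,200),74,50,90);
print('vB');rect('w1',(425,500,95,155),40,32,50);rect('top0',(412,443,164,188),40,32,50)
print('p10');rect('w1',(65,130,110,155),10,5,20);rect('top0',(262,292,240,265),10,5,14,100)
print('rest');rect('w1',(370,480,215,300),42,25,62);
E
```

```text
pads
w1 2093 z 19.5 mean [ 605.2 -124. ] rect [ 604.8 -124.2] [45.9 70.2] 26.9
w1 715 z 19.6 mean [ 532.5 -146.1] rect [ 532.4 -152.8] [32.7 56.6] 27.3
top0 337 z 18.7 mean [ 605.9 -123.1] rect [ 606.1 -123.7] [44.8 68.7] 26.2
top0 338 z 18.5 mean [ 530.7 -160.9] rect [ 530.4 -160.6] [44.7 68.5] 25.6
plate
w1 6764 z 18.7 mean [ 564.5 -145. ] rect [ 559.5 -147.5] [154.6  77.4] 26.5
top0 1318 z 17.2 mean [ 561.2 -144.7] rect [ 559.7 -145.8] [154.5  77.5] 26.6
stop
w1 270 z 73.0 mean [ 497.2 -178.5] rect [ 495.9 -178.8] [19.4 24.9] 25.8
vB
w1 391 z 40.0 mean [ 630.5 -282.7] rect [ 630.3 -282.8] [34.9 17.9] 10.7
w1 469 z 39.6 mean [ 638.6 -325.4] rect [ 638.3 -324.7] [34.8 23.4] 12.0
top0 84 z 38.1 mean [ 638.3 -324.8] rect [ 638.4 -324.4] [23.2 35.4] 88.6
top0 69 z 39.0 mean [ 631.3 -281.6] rect [ 630.8 -281.7] [33.6 18. ] 5.8
p10
w1 1345 z 10.4 mean [413.  124.4] rect [412.9 123.9] [38.5 65.1] 23.4
top0 263 z 9.8 mean [412.9 126.4] rect [412.4 126.2] [39.2 62.2] 22.1
rest
w1 1730 z 48.7 mean [ 443.6 -368. ] rect [ 447.1 -368.3] [ 68.3 128.3] 49.0
```

```bash
python3 -c "
from h import *
go(413,125.5,100,23)"
```

```text
at [ 524.7 -160.1  329.2] 25.85 tilt [-3.e-04 -4.e-04 -1.e+00] -> shift [ 0.0481 -0.6115  0.4583] roll 0.0317
```

Call:
jog_arm --pt "0.006 -0.08 0.02 0.03 85" --pt "0.012 -0.16 0.06 0.03 85" --pt "0.018 -0.24 0.11 0.03 85" --pt "0.024 -0.32 0.17 0.03 85" --pt "0.03 -0.39 0.23 0.03 85" --pt "0.036 -0.46 0.29 0.03 85" --pt "0.042 -0.53 0.35 0.032 85" --pt "0.048 -0.6 0.41 0.032 85"

```text
time: 2.55
position: [415.2, 121.8, 123.6]
eef_rot: [-0.0, 0.98, 0.199, 0.001]
force: [1.7, -0.3, -0.5]
gripper_width: 84.8
gripper_force: 0.0
```

Call:
jog_arm --pt "0 -0.012 0.05 0 85" --pt "0 -0.012 0.05 0 85" --pt "0 -0.012 0.05 0 85" --pt "0 -0.012 0.05 0 85" --pt "0 -0.012 0.05 0 85" --pt "0 -0.012 0.05 0 85" --pt "0 -0.012 0.05 0 85" --pt "0 -0.012 0.05 0 85"

```text
time: 3.35
position: [413.3, 126.9, 99.5]
eef_rot: [-0.0, 0.98, 0.2, 0.0]
force: [-0.2, 0.1, 0.2]
gripper_width: 84.8
gripper_force: 0.0
```

```bash
python3 -c "
from h import *
im=save('wrist','w2'); W=pts(im)
go(413,125.5,100,23)
rect('w2',(150,490,60,300),10,5,16)
rect('w2',(150,490,60,300),10,5,16,120)
"
```

```text
at [413.2 126.9  99.4] 23.09 tilt [ 3.e-04  1.e-04 -1.e+00] -> shift [-0.0014  0.0024 -0.0012] roll 0.0009
w2 61 z 12.6 mean [536.1  79.6] rect [535.7  79.9] [6.2 5.4] 73.7
w2 60 z 11.9 mean [509.9  55.4] rect [510.3  55.1] [5.2 7.2] 79.0
w2 371 z 10.6 mean [403.5 248. ] rect [401.7 248. ] [37.7  8.8] 14.2
w2 72 z 13.8 mean [483.2  57.6] rect [483.3  57.7] [11.2  6.7] 87.5
w2 4142 z 10.7 mean [412.7 126.3] rect [412.5 126.1] [39.4 62. ] 23.1
w2 68 z 9.1 mean [392.8 -26.7] rect [393.3 -26. ] [6.7 9. ] 23.0
w2 69 z 13.9 mean [483.3  57.6] rect [483.3  57.7] [11.2  6.7] 87.5
w2 3241 z 10.7 mean [411.8 126.6] rect [411.7 126. ] [37.9 61.5] 23.1
```

View pics/w2.png

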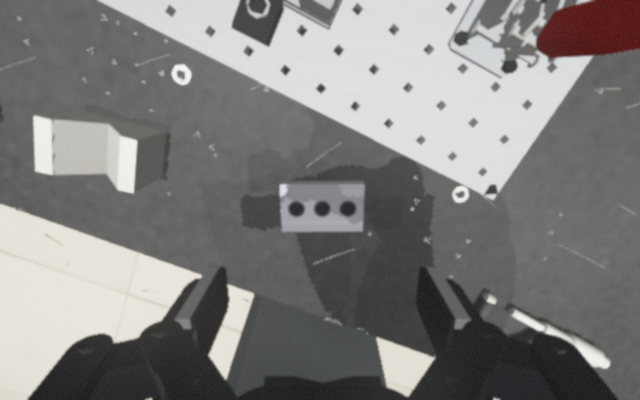

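The parallel shows at (322,208) with its three holes, centred under the tool. Descend.

Call:
jog_arm --pt "-0.002 0.001 0.09 0 80" --pt "-0.002 0.001 0.15 0 78" --pt "-0.002 0.001 0.19 0 76" --pt "-0.002 0.001 0.2 0 74" --pt "-0.002 0.001 0.2 0 74" --pt "-0.002 0.001 0.2 0 66" --pt "-0.002 0.001 0.2 0 50" --pt "-0.002 0.001 0.2 0 50"

```text
time: 4.2
position: [412.9, 126.4, 0.9]
eef_rot: [-0.0, 0.98, 0.2, 0.001]
force: [-2.5, 0.2, 10.9]
gripper_width: 59.4
gripper_force: 61.8
```

Call:
jog_arm --pt "0 0 0 0 50" --pt "0 0 0 0 50" --pt "0 0 0 0 50" --pt "0 0 0 0 50" --pt "0 0 -0.02 0 50" --pt "0 0 -0.06 0 50" --pt "0 0 -0.1 0 50" --pt "0 0 -0.14 0 50"

```text
time: 5.0
position: [412.4, 126.1, 71.2]
eef_rot: [-0.0, 0.98, 0.2, 0.0]
force: [-0.2, 0.6, -2.0]
gripper_width: 59.4
gripper_force: 65.2
```

```bash
python3 -c "
from h import *
im=save('wrist','w3')
p,M,w=pose();z=p[2]+10
rect('w3',(220,430,200,320),z,z-15,z+10)
go(605.8,-123.5,240,26.5)
print(state()['gripper_width'],state()['gripper_force'])
"
```

```text
w3 11595 z 81.0 mean [415.7 126.8] rect [415.  126.4] [40.7 92.4] 22.5
at [413.5 126.4  73.6] 23.08 tilt [ 0.004   0.0011 -1.    ] -> shift [ 0.1594  0.6107 -0.3319] roll -0.038
59.22470946252826 65.25018095970154
```

View pics/w3.png

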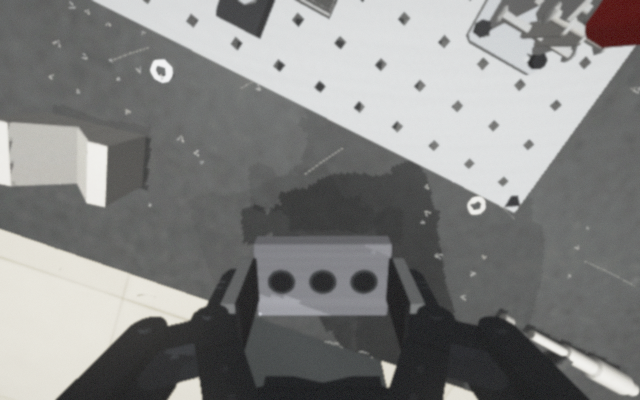

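Parallel held squarely between the fingers at (322,280). Carry it high to the far pad.

Call:
jog_arm --pt "0 0.03 -0.09 0 50" --pt "0.02 0.07 -0.17 -0.02 50" --pt "0.04 0.13 -0.24 -0.038 50" --pt "0.06 0.2 -0.3 -0.038 50" --pt "0.08 0.28 -0.33 -0.038 50" --pt "0.1 0.37 -0.33 -0.038 50" --pt "0.12 0.46 -0.332 -0.038 50" --pt "0.14 0.54 -0.332 -0.038 50"

```text
time: 5.85
position: [583.1, -97.2, 236.6]
eef_rot: [0.0, 0.973, 0.229, 0.001]
force: [0.3, -0.2, -0.9]
gripper_width: 59.1
gripper_force: 66.5
```

Call:
jog_arm --pt "0.015 0.055 0.04 0 50" --pt "0.019 0.07 0.1 0 50" --pt "0.019 0.07 0.18 0 50" --pt "0.019 0.07 0.24 0 50" --pt "0.019 0.07 0.28 0 50" --pt "0.019 0.07 0.28 0 50" --pt "0.019 0.07 0.28 0 50" --pt "0.019 0.07 0.28 0 50"

```text
time: 6.65
position: [607.7, -121.9, 97.2]
eef_rot: [0.0, 0.973, 0.229, 0.001]
force: [-0.5, 0.5, -0.0]
gripper_width: 59.6
gripper_force: 66.5
```

```bash
python3 -c "
from h import *
im=save('wrist','w4')
go(605.8,-123.5,21,26.5)
print(state()['gripper_width'],state()['gripper_force'])
rect('w4',(100,550,0,400),19,15,23,170)
"
```

```text
at [ 607.7 -121.9   97.1] 26.51 tilt [ 2.7e-03 -4.0e-04 -1.0e+00] -> shift [-0.0052  0.0009  0.1522] roll 0.0001
59.49804839174865 66.45234704017639
w4 9792 z 16.5 mean [630.3  22.4] rect [606.3  31.4] [ 45.8 171.6] 87.1
w4 2656 z 17.5 mean [ 715.2 -149.8] rect [ 715.1 -150.7] [13.9 83.9] 9.1
w4 463 z 17.5 mean [ 724.5 -204.8] rect [ 724.1 -203.9] [13.9 16.9] 9.4
w4 406 z 19.6 mean [609.2 -93.2] rect [608.5 -97.1] [14.6 24.1] 26.5
```

View pics/w4.png

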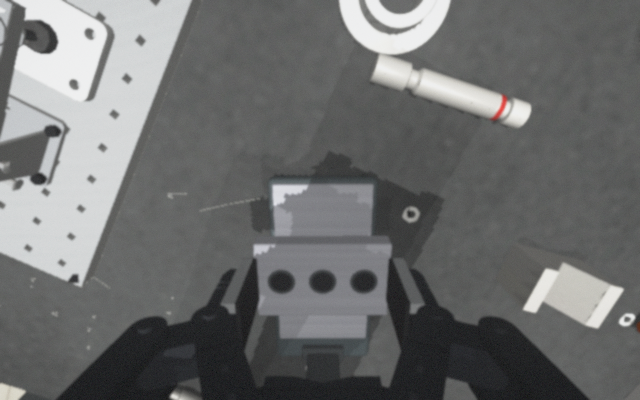

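```bash
python3 -c "
from h import *
im=load('w4'); p,M,w=pose()
for u,v,z in [(272,182,19),(374,182,19),(323,182,19),(255,244,p[2]+9),(391,244,p[2]+9),(258,314,p[2]+9),(388,314,p[2]+9)]:
    r=ray(im,u,v,z); print(u,v,r.round(1),'tool rel',(M.T@(r-p)).round(1))
W=pts(im); print(W[255:300:15,322,2], W[195,300:340:10,2])
g=im['color'].mean(-1)
print(g[172:192,300].round(),g[172:192,345].round(),g[200,262:282].round(),g[200,366:386].round())
"
```

```text
272 182 [611.6 -82.1  19. ] tool rel [ 21.1 -34.   78.1]
374 182 [ 642.9 -144.9   19. ] tool rel [21.  36.1 78.2]
323 182 [ 627.2 -113.5   19. ] tool rel [21.   1.1 78.1]
255 244 [609.9 -87.9 106.1] tool rel [ 17.2 -29.4  -9. ]
391 244 [ 636.9 -142.1  106.1] tool rel [17.1 31.1 -8.9]
258 314 [ 576.1 -103.7  106.1] tool rel [-20.1 -30.4  -9.1]
388 314 [ 604.  -159.7  106.1] tool rel [-20.2  32.2  -9. ]
[106.79923801 107.11999753 107.632374  ] [19.56855246 18.55439563 19.91843775 19.51283849]
[ 81.  81.  72.  65.  63.  68.  74.  85.  93. 101. 104. 119. 153. 189.
 212. 218. 217. 219. 216. 212.] [ 63.  64.  60.  56.  57.  62.  67.  71.  71.  79.  84.  96. 115. 134.
 142. 144. 144. 146. 144. 144.] [ 67.  69.  69.  70.  70.  72.  74.  85. 100. 114. 144. 185. 216. 222.
 221. 222. 222. 222. 221. 221.] [147. 146. 147. 147. 146. 141. 125.  94.  74.  70.  64.  58.  55.  56.
  54.  56.  55.  55.  56.  53.]
```

Call:
jog_arm --pt "-0.0042 0.0005 0.06 0 50" --pt "-0.0042 0.0005 0.11 0 50" --pt "-0.0042 0.0005 0.14 0 50" --pt "-0.0042 0.0005 0.15 0 50" --pt "-0.0042 0.0005 0.1525 0 50" --pt "-0.0042 0.0005 0.1525 0 50" --pt "-0.0042 0.0005 0.1525 0 50" --pt "-0.0042 0.0005 0.1525 0 50"

```text
time: 7.5
position: [606.0, -123.0, 20.1]
eef_rot: [0.0, 0.973, 0.229, 0.001]
force: [-1.4, 0.5, 4.8]
gripper_width: 59.3
gripper_force: 67.3
```

```bash
python3 -c "
from h import *
s=state();go(605.8,-123.5,20,26.5);print(s['force'],s['gripper_width'])"
```

```text
at [ 606.  -123.    20.1] 26.52 tilt [ 2.e-03 -2.e-04 -1.e+00] -> shift [-0.0008  0.0008  0.0001] roll 0.0002
[-1.41923563  0.48061159  4.83337849] 59.336480081827055
```

Call:
jog_arm --pt "0 0 0 0 70" --pt "0 0 0 0 76" --pt "0 0 0 0 80" --pt "0 0 0 0 80" --pt "0 0 -0.05 0 80" --pt "0 0 -0.12 0 85" --pt "0 0 -0.2 0 85" --pt "0 0 -0.26 0 85"

```text
time: 8.3
position: [605.4, -122.9, 151.2]
eef_rot: [0.0, 0.973, 0.229, 0.001]
force: [0.4, -0.0, -0.2]
gripper_width: 84.7
gripper_force: 0.0
```

Call:
jog_arm --pt "-0.02 0 -0.07 0 85" --pt "-0.04 0 -0.14 0 85" --pt "-0.04 0 -0.16 0 85" --pt "-0.04 0 -0.16 0 85" --pt "-0.04 0 -0.16 0 85" --pt "-0.04 0 -0.16 0 85" --pt "-0.04 0 -0.16 0 85" --pt "-0.04 0 -0.16 0 85"

```text
time: 9.1
position: [586.9, -131.7, 228.0]
eef_rot: [-0.0, 0.973, 0.23, -0.001]
force: [0.1, 0.1, 0.0]
gripper_width: 84.5
gripper_force: 0.0
```

```bash
python3 -c "
from h import *
im=save('wrist','w5')
print('par');rect('w5',(200,440,100,330),29,25,34)
print('plate');rect('w5',(200,440,60,380),19,12,24)
print('pads');rect('w5',(200,440,60,380),19,12,24,130)
go(605.8,-123.5,21,26.5)
cv2.imwrite('pics/w5c.png',cv2.resize(im['color'][80:280,200:440,::-1],None,fx=3,fy=3,interpolation=cv2.INTER_CUBIC))
"
```

```text
par
w5 2223 z 29.7 mean [ 605.2 -124.3] rect [ 605.4 -124.2] [38.3 61.9] 26.5
w5 87 z 29.5 mean [ 498.6 -177.8] rect [ 498.5 -177.2] [ 6.  25.4] 29.5
plate
w5 446 z 16.2 mean [619.3  12.2] rect [614.3  14.8] [15.9 46.9] 87.6
w5 855 z 16.8 mean [ 716.1 -167.9] rect [ 715.7 -157.9] [16.2 76.6] 9.6
w5 6810 z 17.7 mean [ 553.6 -150.3] rect [ 560.1 -147. ] [155.4  76.6] 26.5
w5 426 z 15.3 mean [ 385.  -130.6] rect [ 385.2 -129.5] [60.7 16.9] 83.5
w5 70 z 18.3 mean [ 426.1 -319.2] rect [ 424.8 -320.3] [16.7 12.3] 48.4
pads
w5 424 z 16.3 mean [619.8  12.5] rect [615.3  15.1] [15.5 45.1] 87.0
w5 818 z 16.9 mean [ 716.2 -167.1] rect [ 715.5 -156.6] [15.7 74. ] 10.2
w5 732 z 19.4 mean [ 614.8 -115.7] rect [ 605.8 -123.7] [46.7 72.7] 26.5
w5 2182 z 19.7 mean [ 530.7 -161.3] rect [ 529.9 -160.7] [45.5 70.9] 25.4
w5 386 z 15.6 mean [ 384.9 -129.2] rect [ 385.  -129.4] [60.2 16.6] 84.9
at [ 587.  -131.7  228.2] 26.54 tilt [-1.1e-03  3.0e-04 -1.0e+00] -> shift [0.0414 0.0024 0.4144] roll 0.0004
```

View pics/w5c.png

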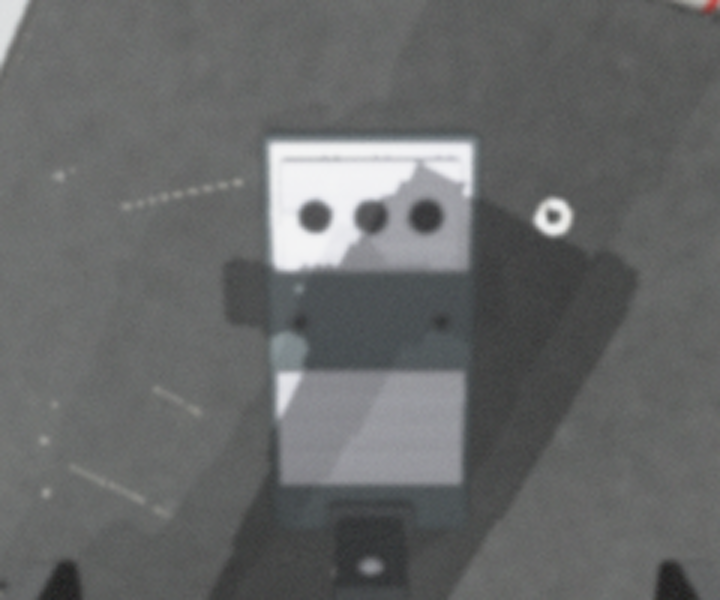

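The parallel sits square and central on the far pad (crop centre (370,215)). Next is V-block B.

```bash
python3 -c "
from h import *
go(634.5,-304,130,10.5)"
```

```text
at [ 587.  -131.7  228.2] 26.54 tilt [-1.1e-03  3.0e-04 -1.0e+00] -> shift [-0.0688  0.3508  0.1962] roll 0.1782
```

Call:
jog_arm --pt "-0.014 0.07 0.02 0.06 85" --pt "-0.028 0.14 0.06 0.12 85" --pt "-0.042 0.21 0.1 0.178 85" --pt "-0.056 0.28 0.14 0.178 85" --pt "-0.069 0.351 0.18 0.178 85" --pt "-0.069 0.351 0.196 0.178 85" --pt "-0.069 0.351 0.196 0.178 85" --pt "-0.069 0.351 0.196 0.178 85"

```text
time: 9.95
position: [634.9, -302.8, 131.1]
eef_rot: [-0.001, 0.996, 0.092, 0.0]
force: [-0.1, 1.5, 0.3]
gripper_width: 85.0
gripper_force: 0.0
```

```bash
python3 -c "
from h import *
im=save('wrist','w6'); W=pts(im)
rect('w6',(200,440,60,330),40,36,46)
rect('w6',(200,440,60,330),40,15,46)
go(634.5,-304,2,10.5)
m=(W[...,2]>37)&(W[...,2]<43)&(abs(W[...,0]-634)<50)&(abs(W[...,1]+304)<50)
P=W[m][:,:2]; print(cv2.minAreaRect(P.astype(np.float32)))
"
```

```text
w6 881 z 40.4 mean [ 631.6 -283.4] rect [ 631.2 -283.9] [35.6 15.2] 10.9
w6 894 z 40.3 mean [ 639.9 -328.2] rect [ 639.4 -327.8] [35.6 15.7] 10.6
w6 3948 z 34.3 mean [ 639.6 -305.1] rect [ 638.2 -305.4] [41.6 60.2] 10.6
at [ 635.2 -302.7  131.8] 10.6 tilt [ 9.e-04  7.e-04 -1.e+00] -> shift [-0.0022  0.0023  0.2595] roll 0.0011
((634.8929443359375, -305.9977111816406), (35.560150146484375, 60.058128356933594), 10.81761360168457)
```

Call:
jog_arm --pt "-0.0013 0.005 0.09 0 85" --pt "-0.0013 0.005 0.16 0 84" --pt "-0.0013 0.005 0.21 0 82" --pt "-0.0013 0.005 0.24 0 80" --pt "-0.0013 0.005 0.2536 0 78" --pt "-0.0013 0.005 0.2536 0 76" --pt "-0.0013 0.005 0.2536 0 60" --pt "-0.0013 0.005 0.2536 0 45" --grip_force 90

```text
time: 10.8
position: [635.7, -307.1, 6.3]
eef_rot: [0.001, 0.996, 0.092, 0.001]
force: [0.6, 1.7, 7.4]
gripper_width: 58.8
gripper_force: 98.2
```

Call:
jog_arm --pt "0 0 0 0 45" --pt "0 0 0 0 45" --pt "0 0 0 0 45" --pt "0 0 0 0 45" --pt "0 0 -0.02 0 45" --pt "0 0 -0.07 0 45" --pt "0 0 -0.14 0 45" --pt "0 0 -0.22 0 45"

```text
time: 11.6
position: [633.4, -306.7, 115.0]
eef_rot: [-0.0, 0.996, 0.091, -0.001]
force: [0.8, -0.8, -3.8]
gripper_width: 58.9
gripper_force: 97.4
```

```bash
python3 -c "
from h import *
go(605.6,-123.9,130,26.5)"
```

```text
at [ 633.4 -306.7  115. ] 10.5 tilt [-2.2e-03  7.0e-04 -1.0e+00] -> shift [ 0.0119 -0.3697 -0.0296] roll -0.1778
```

Call:
jog_arm --pt "0 -0.07 -0.02 -0.06 45" --pt "0 -0.14 -0.03 -0.12 45" --pt "0.004 -0.22 -0.03 -0.1778 45" --pt "0.008 -0.3 -0.03 -0.1778 45" --pt "0.0119 -0.37 -0.03 -0.1778 45" --pt "0.0119 -0.37 -0.03 -0.1778 45" --pt "0.0119 -0.37 -0.03 -0.1778 45" --pt "0.0119 -0.37 -0.03 -0.1778 45"

```text
time: 12.4
position: [606.6, -125.3, 129.6]
eef_rot: [0.001, 0.974, 0.229, 0.0]
force: [0.1, -1.0, -4.1]
gripper_width: 58.9
gripper_force: 97.7
```

```bash
python3 -c "
from h import *
im=save('wrist','w7');W=pts(im);p,M,w=pose()
print(state()['gripper_width'],state()['force'])
L=(W-p)@M
m=(abs(L[...,0])<40)&(abs(L[...,1])<29)&(abs(L[...,2]+34)<4)
P=L[m][:,:2];print(np.median(L[m][:,2]),cv2.minAreaRect(P.astype(np.float32)))
go(605.6,-123.9,36,26.5)
cv2.imwrite('pics/w7.png',im['color'][:,:,::-1])
"
```

```text
58.79106201976881 [-0.49723414  0.34584818 -3.64723267]
-34.23537560085117 ((-0.1832904815673828, -0.002124786376953125), (36.401981353759766, 57.99440383911133), 0.0022996736224740744)
at [ 606.5 -125.5  129.5] 26.4 tilt [ 1.e-04 -1.e-03 -1.e+00] -> shift [-1.000e-04 -3.800e-03  1.869e-01] roll -0.0011
```

View pics/w7.png

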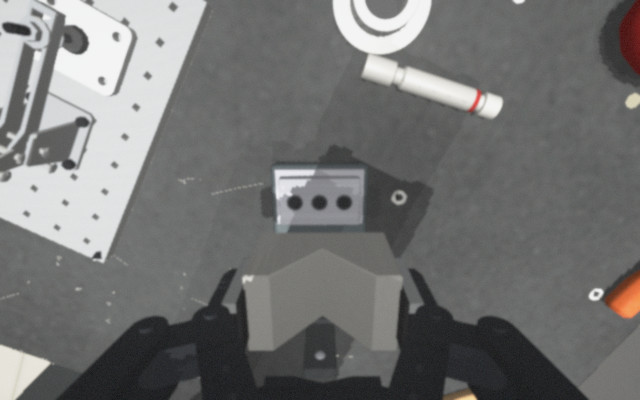

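V-block is held squarely at (322,300), above the parallel at (319,202).

Call:
jog_arm --pt "0 -0.0038 0.06 -0.001 45" --pt "0 -0.0038 0.11 -0.001 45" --pt "0 -0.0038 0.15 -0.001 45" --pt "0 -0.0038 0.175 -0.001 45" --pt "0 -0.0038 0.184 -0.001 45" --pt "0 -0.0038 0.187 -0.001 45" --pt "0 -0.0038 0.1895 -0.001 45" --pt "0 -0.0038 0.1895 -0.001 45"

```text
time: 13.25
position: [606.3, -122.4, 35.4]
eef_rot: [0.0, 0.973, 0.23, 0.001]
force: [-0.3, -0.4, -3.0]
gripper_width: 58.7
gripper_force: 98.1
```

```bash
python3 -c "
from h import *
go(605.6,-123.9,34.6,26.5); print(state()['force'])"
```

```text
at [ 606.3 -122.4   35.4] 26.58 tilt [ 1.5e-03 -3.0e-04 -1.0e+00] -> shift [-0.0027  0.002   0.0015] roll 0.0009
[-0.3178786  -0.4085326  -3.01252919]
```

Call:
jog_arm --pt "-0.002 0.0015 0 0 45" --pt "-0.002 0.0015 0 0 45" --pt "-0.002 0.0015 0.002 0 45" --pt "-0.002 0.0015 0.002 0 45" --pt "-0.002 0.0015 0.003 0 45" --pt "-0.002 0.0015 0.003 0 45" --pt "-0.002 0.0015 0.003 0 45" --pt "-0.002 0.0015 0.003 0 45"

```text
time: 14.05
position: [605.9, -123.2, 35.2]
eef_rot: [0.0, 0.973, 0.23, 0.001]
force: [-4.8, 1.9, 18.9]
gripper_width: 58.8
gripper_force: 100.7
```

```bash
python3 -c "
from h import *
go(605.6,-123.9,34.6,26.5); print(state()['force'])"
```

```text
at [ 605.9 -123.2   35.2] 26.59 tilt [ 2.2e-03 -5.0e-04 -1.0e+00] -> shift [-0.0011  0.0009  0.0012] roll 0.001
[-4.79965146  1.94199805 18.86212467]
```

In firm contact; back off a hair and release.

Call:
jog_arm --pt "0 0 -0.001 0 45" --pt "0 0 -0.001 0 64" --pt "0 0 -0.001 0 70" --pt "0 0 -0.001 0 74" --pt "0 0 -0.001 0 76" --pt "0 0 -0.06 0 76" --pt "0 0 -0.14 0 80" --pt "0 0 -0.22 0 85"

```text
time: 14.85
position: [604.7, -123.2, 143.6]
eef_rot: [-0.0, 0.973, 0.23, -0.001]
force: [0.5, 0.0, 0.1]
gripper_width: 84.9
gripper_force: 0.0
```

Call:
jog_arm --pt "-0.02 0 -0.07 0 85" --pt "-0.06 0 -0.14 0 85" --pt "-0.06 0 -0.17 0 85" --pt "-0.06 0 -0.17 0 85" --pt "-0.06 0 -0.17 0 85" --pt "-0.06 0 -0.17 0 85" --pt "-0.06 0 -0.17 0 85" --pt "-0.06 0 -0.17 0 85"

```text
time: 15.65
position: [578.1, -136.5, 226.9]
eef_rot: [-0.0, 0.973, 0.23, -0.001]
force: [-0.3, -0.7, 0.4]
gripper_width: 85.5
gripper_force: 0.0
```

```bash
cat >> h.py <<'E'
def cloudrect(fn,c,rad,z0,z1):
    W=pts(load(fn)); m=(W[...,2]>z0)&(W[...,2]<z1)&(np.hypot(W[...,0]-c[0],W[...,1]-c[1])<rad)
    P=W[m][:,:2]; r=cv2.minAreaRect(P.astype(np.float32)); print(len(P),np.median(W[m][:,2]).round(1),np.round(r[0],1),np.round(r[1],1),round(r[2],1))
E
python3 -c "
from h import *
im=save('wrist','w8')
cloudrect('w8',(605,-124),45,65,75)
print('pads');rect('w8',(200,440,60,380),19,12,24,130)
print('par');rect('w8',(200,440,60,380),29,25,33,100)
rect('w8',(200,440,60,380),69,66,74,100)
go(530.5,-161,240,26.5)
"
```

```text
1249 69.2 [ 605.5 -124.3] [35.2 60.1] 26.7
pads
w8 185 z 16.3 mean [614.3  10.8] rect [611.4   8. ] [26.2 10.6] 19.8
w8 266 z 16.4 mean [ 715.7 -180.1] rect [ 712.2 -176.8] [10.  36.5] 26.6
w8 594 z 19.1 mean [ 616.5 -113.6] rect [ 602.1 -125.7] [55.5 73.5] 26.6
w8 2219 z 19.7 mean [ 530.9 -160.9] rect [ 531.1 -160.3] [45.9 71. ] 26.5
w8 389 z 15.8 mean [ 384.7 -129.6] rect [ 385.  -130.1] [58.3 16.7] 82.3
par
w8 109 z 30.3 mean [ 621.4 -116.6] rect [ 621.2 -116.3] [ 1. 60.] 26.6
w8 577 z 69.3 mean [ 595.3 -103.3] rect [ 595.1 -103.8] [34.6 14.1] 27.6
w8 581 z 69.3 mean [ 616.2 -144.9] rect [ 616.1 -144.7] [35.3 14.2] 26.6
at [ 578.2 -136.6  227.1] 26.61 tilt [-1.3e-03  4.0e-04 -1.0e+00] -> shift [-0.1072  0.0009 -0.0256] roll 0.0012
```

View pics/w8.png

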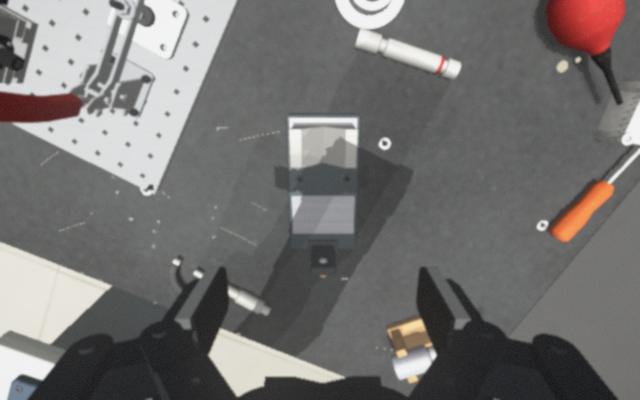

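V-block stands on its parallel at (324,155), centred. Now fetch V-block A at the left.

```bash
python3 -c "
from h import *
go(398,278,130,9.2)"
```

```text
at [ 578.2 -136.6  227.1] 26.61 tilt [-1.3e-03  4.0e-04 -1.0e+00] -> shift [ 0.0493 -0.9026  0.195 ] roll 0.1935
```

Call:
jog_arm --pt "0.004 -0.08 -0.02 0.02 85" --pt "0.009 -0.17 -0.02 0.04 85" --pt "0.014 -0.26 -0.02 0.06 85" --pt "0.019 -0.35 -0.02 0.08 85" --pt "0.024 -0.44 -0.02 0.1 85" --pt "0.029 -0.53 -0.02 0.12 85" --pt "0.034 -0.62 -0.01 0.15 85" --pt "0.039 -0.71 0 0.1935 85"

```text
time: 16.5
position: [436.0, 191.0, 227.9]
eef_rot: [-0.0, 0.997, 0.079, 0.0]
force: [1.7, 0.4, -0.0]
gripper_width: 85.0
gripper_force: 0.0
```

```bash
python3 -c "
from h import *
go(398,278,130,9.2)"
```

```text
at [436.  191.  227.9] 9.05 tilt [ 5.e-04  3.e-04 -1.e+00] -> shift [-0.0479 -0.1838  0.1958] roll -0.0016
```

Call:
jog_arm --pt "-0.015 -0.06 0.02 0 85" --pt "-0.03 -0.12 0.06 0 85" --pt "-0.048 -0.184 0.12 0 85" --pt "-0.048 -0.184 0.18 0 85" --pt "-0.048 -0.184 0.196 0 85" --pt "-0.048 -0.184 0.196 0 85" --pt "-0.048 -0.184 0.196 0 85" --pt "-0.048 -0.184 0.196 0 85"

```text
time: 17.3
position: [399.5, 276.3, 131.2]
eef_rot: [-0.0, 0.997, 0.079, 0.001]
force: [1.0, 0.7, 0.3]
gripper_width: 85.0
gripper_force: 0.0
```

```bash
python3 -c "
from h import *
im=save('wrist','w9')
cloudrect('w9',(398,278),45,37,43)
rect('w9',(200,440,60,330),40,36,46)
go(398,278,5,9.2)"
```

```text
1634 40.4 [397.  276.6] [35.2 60.1] 9.1
w9 868 z 40.4 mean [394.2 299.2] rect [394.3 298.8] [35.7 15.3] 9.1
w9 873 z 40.4 mean [401.5 254.2] rect [401.4 254.6] [35.7 15.3] 9.1
w9 138 z 40.1 mean [387.5 363.8] rect [390.  362.9] [20.5  5.9] 2.3
at [399.5 276.3 131.1] 9.1 tilt [ 0.0018  0.0011 -1.    ] -> shift [-0.0029 -0.0036  0.2523] roll -0.0011
```

Call:
jog_arm --pt "-0.0042 -0.0027 0.09 0 85" --pt "-0.0042 -0.0027 0.16 0 84" --pt "-0.0042 -0.0027 0.21 0 82" --pt "-0.0042 -0.0027 0.24 0 80" --pt "-0.0042 -0.0027 0.252 0 78" --pt "-0.0042 -0.0027 0.252 0 76" --pt "-0.0042 -0.0027 0.252 0 60" --pt "-0.0042 -0.0027 0.252 0 45"

```text
time: 18.15
position: [396.9, 277.6, 5.4]
eef_rot: [-0.0, 0.997, 0.08, 0.001]
force: [-1.8, -0.1, 5.4]
gripper_width: 58.7
gripper_force: 97.1
```

Call:
jog_arm --pt "0 0 0 0 45" --pt "0 0 0 0 45" --pt "0 0 0 0 45" --pt "0 0 -0.02 0 45" --pt "0 0 -0.09 0 45" --pt "0 0 -0.18 0 45" --pt "0 0 -0.27 0 45" --pt "0 0 -0.36 0 45"

```text
time: 18.95
position: [395.6, 276.9, 186.9]
eef_rot: [-0.0, 0.997, 0.08, 0.0]
force: [1.0, 0.5, -4.0]
gripper_width: 58.6
gripper_force: 98.3
```

```bash
python3 -c "
from h import *
go(530.6,-160.7,250,26.5)"
```

```text
at [395.6 276.9 186.9] 9.18 tilt [ 2.e-04  4.e-04 -1.e+00] -> shift [ 0.1269  0.9071 -0.1264] roll -0.1924
```

Call:
jog_arm --pt "0.005 0.05 -0.08 0 45" --pt "0.015 0.13 -0.12 0 45" --pt "0.03 0.22 -0.126 -0.03 45" --pt "0.042 0.31 -0.126 -0.06 45" --pt "0.055 0.4 -0.126 -0.1 45" --pt "0.068 0.49 -0.126 -0.14 45" --pt "0.081 0.58 -0.126 -0.18 45" --pt "0.094 0.67 -0.126 -0.1924 45"

```text
time: 19.75
position: [495.6, -47.6, 248.2]
eef_rot: [0.0, 0.973, 0.23, 0.0]
force: [1.1, 0.1, -3.4]
gripper_width: 58.8
gripper_force: 98.7
```

```bash
python3 -c "
from h import *
go(530.6,-160.7,130,26.5)"
```

```text
at [495.6 -47.6 248.2] 26.64 tilt [ 8.e-04  1.e-04 -1.e+00] -> shift [-0.0389  0.2335  0.2364] roll 0.0015
```

Call:
jog_arm --pt "-0.013 0.08 0.02 0.0015 45" --pt "-0.026 0.16 0.06 0.0015 45" --pt "-0.039 0.2335 0.12 0.0015 45" --pt "-0.039 0.2335 0.19 0.0015 45" --pt "-0.039 0.2335 0.225 0.0015 45" --pt "-0.039 0.2335 0.236 0.0015 45" --pt "-0.039 0.2335 0.236 0.0015 45" --pt "-0.039 0.2335 0.236 0.0015 45"

```text
time: 20.55
position: [531.3, -158.9, 130.5]
eef_rot: [0.0, 0.974, 0.228, 0.001]
force: [0.1, 0.4, -3.5]
gripper_width: 58.6
gripper_force: 98.5
```

```bash
python3 -c "
from h import *
im=save('wrist','w10');W=pts(im);p,M,w=pose();L=(W-p)@M
m=(abs(L[...,0])<40)&(abs(L[...,1])<29)&(abs(L[...,2]+34)<4)
P=L[m][:,:2];print(np.median(L[m][:,2]),cv2.minAreaRect(P.astype(np.float32)))
go(530.6,-160.7,26,26.5)
cloudrect('w10',(605,-124),45,65,75)"
```

```text
-34.76305361912377 ((-0.19556427001953125, -0.01678466796875), (36.06903839111328, 57.98386001586914), 0.041111018508672714)
at [ 531.5 -158.9  130.6] 26.38 tilt [ 2.3e-03 -5.0e-04 -1.0e+00] -> shift [-0.0036  0.0021  0.2092] roll -0.0013
3183 69.3 [ 605.3 -124.2] [35.2 60.2] 26.6
```

Call:
jog_arm --pt "-0.003 0.002 0.07 -0.002 45" --pt "-0.003 0.002 0.13 -0.002 45" --pt "-0.003 0.002 0.17 -0.002 45" --pt "-0.003 0.002 0.195 -0.002 45" --pt "-0.003 0.002 0.206 -0.002 45" --pt "-0.003 0.002 0.209 -0.002 45" --pt "-0.003 0.002 0.209 -0.002 45" --pt "-0.003 0.002 0.209 -0.002 45"

```text
time: 21.4
position: [530.4, -160.7, 25.4]
eef_rot: [0.0, 0.973, 0.23, 0.001]
force: [0.7, -0.6, -4.7]
gripper_width: 58.5
gripper_force: 98.8
```

```bash
python3 -c "
from h import *
go(530.7,-160.5,24.5,26.6); print(state()['force'])"
```

```text
at [ 530.4 -160.7   25.4] 26.54 tilt [ 1.6e-03 -4.0e-04 -1.0e+00] -> shift [ 0.0007 -0.0001  0.0018] roll -0.0007
[ 0.73890737 -0.60226618 -4.70612077]
```

Call:
jog_arm --pt "0.0005 0 0.001 -0.0007 45" --pt "0.0005 0 0.002 -0.0007 45" --pt "0.0005 0 0.0025 -0.0007 45" --pt "0.0005 0 0.0025 -0.0007 45" --pt "0.0005 0 0.0025 -0.0007 45" --pt "0.0005 0 0.0025 -0.0007 45" --pt "0.0005 0 0.0025 -0.0007 45" --pt "0.0005 0 0.0025 -0.0007 45"

```text
time: 22.2
position: [530.5, -160.6, 24.4]
eef_rot: [0.0, 0.973, 0.23, 0.001]
force: [-2.5, -0.4, 9.3]
gripper_width: 58.7
gripper_force: 100.6
```

```bash
python3 -c "
from h import *
go(530.7,-160.5,24.5,26.6); print(state()['force'])"
```

```text
at [ 530.5 -160.6   24.4] 26.6 tilt [ 1.4e-03 -5.0e-04 -1.0e+00] -> shift [ 0.0004  0.0001 -0.0001] roll -0.0
[-2.47442728 -0.44924454  9.32632304]
```

Seated; release and look.

Call:
jog_arm --pt "0 0 0 0 64" --pt "0 0 0 0 68" --pt "0 0 0 0 72" --pt "0 0 0 0 76" --pt "0 0 0 0 76" --pt "0 0 -0.06 0 76" --pt "0 0 -0.14 0 80" --pt "0 0 -0.22 0 85"

```text
time: 23.0
position: [529.5, -160.2, 134.1]
eef_rot: [-0.0, 0.973, 0.23, -0.001]
force: [1.0, -0.1, -0.2]
gripper_width: 85.3
gripper_force: 0.0
```

Call:
jog_arm --pt "0 0 -0.07 0 85" --pt "0 0 -0.15 0 85" --pt "0 0 -0.18 0 85" --pt "0 0 -0.18 0 85" --pt "0 0 -0.18 0 85" --pt "0 0 -0.18 0 85" --pt "0 0 -0.18 0 85" --pt "0 0 -0.18 0 85"

```text
time: 23.8
position: [529.7, -160.3, 222.3]
eef_rot: [-0.0, 0.973, 0.23, -0.001]
force: [-0.0, -0.3, 0.2]
gripper_width: 85.1
gripper_force: 0.0
```

```bash
python3 -c "
from h import *
im=save('wrist','w11')
cloudrect('w11',(605,-124),45,66,74)
cloudrect('w11',(530,-161),40,56,62)
rect('w11',(200,440,60,380),69,66,74,100)
rect('w11',(200,440,60,300),59,56.5,62,90)
rect('w11',(200,440,60,380),19,12,24,130)
go(448,-369,200,-38)
"
```

```text
1406 69.4 [ 605.5 -124.2] [34.3 60.1] 26.6
1082 59.4 [ 522.4 -165.5] [54.1 59.8] 26.0
w11 698 z 69.3 mean [ 595.3 -103.3] rect [ 595.3 -103.8] [34.2 14.3] 25.6
w11 706 z 69.4 mean [ 616.1 -145.1] rect [ 615.7 -144.6] [34.  14.5] 26.6
w11 258 z 59.3 mean [ 600.2 -115. ] rect [ 600.6 -115.1] [34.4  7.4] 27.4
w11 246 z 59.5 mean [ 610.6 -133.9] rect [ 610.2 -134.3] [34.4  6.9] 25.3
w11 497 z 59.4 mean [ 520.4 -140.3] rect [ 520.3 -140.8] [35.4 13.5] 25.7
w11 501 z 59.4 mean [ 541.4 -182.4] rect [ 540.8 -181.9] [35.3 14.3] 26.6
w11 3402 z 17.0 mean [ 571.7 -137. ] rect [ 573.3 -140. ] [116.8  73.9] 26.6
w11 613 z 15.2 mean [ 385.2 -121.7] rect [ 385.9 -116.2] [86. 16.] 82.5
at [ 529.7 -160.4  222.5] 26.61 tilt [-1.3e-03  4.0e-04 -1.0e+00] -> shift [-0.333   0.2999  0.045 ] roll 0.7179
```

View pics/w11.png

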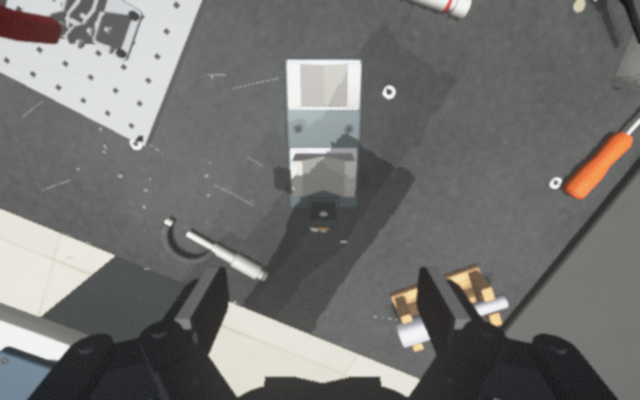

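Both V-blocks are in line and square on their pads, at (324,85) and (324,172). Next, the shaft in its rest.

Call:
jog_arm --pt "-0.05 0.04 0 0.09 85" --pt "-0.1 0.08 0 0.18 85" --pt "-0.15 0.13 0 0.27 85" --pt "-0.2 0.18 0.01 0.37 85" --pt "-0.25 0.22 0.02 0.46 85" --pt "-0.3 0.26 0.04 0.56 85" --pt "-0.333 0.3 0.06 0.65 85" --pt "-0.333 0.3 0.08 0.75 85"

```text
time: 24.65
position: [446.1, -373.4, 182.6]
eef_rot: [0.001, 0.936, -0.351, -0.0]
force: [0.5, -0.0, -0.4]
gripper_width: 85.0
gripper_force: 0.0
```

Call:
jog_arm --pt "0 0 0 0 85" --pt "0 0 0 0 85" --pt "0 0 0 0 85" --pt "0 0 0 0 85" --pt "0 0 0 0 85" --pt "0 0 0 0 85" --pt "0 0 0 0 85" --pt "0 0 0 0 85"

```text
time: 25.45
position: [448.3, -369.1, 183.3]
eef_rot: [-0.0, 0.938, -0.346, 0.0]
force: [0.2, -0.4, 0.1]
gripper_width: 84.7
gripper_force: 0.0
```

```bash
python3 -c "
from h import *
im=save('wrist','w12')
go(448,-369,120,-41)
W=pts(im);p,M,w=pose()
m=(W[...,2]>28)&(W[...,2]<62)&(np.hypot(W[...,0]-448,W[...,1]+369)<90)&(np.ptp(im['color'].astype(int),axis=-1)<40)
P=W[m]; c=P[:,:2].mean(0);e=np.linalg.svd(P[:,:2]-c,full_matrices=False)[2][0];print(len(P),c,np.degrees(np.arctan2(e[1],e[0])))
cv2.imwrite('pics/w12c.png',cv2.resize(im['color'][100:340,180:460,::-1],None,fx=2.5,fy=2.5,interpolation=cv2.INTER_CUBIC))
"
```

```text
at [ 448.3 -369.1  183.2] -40.48 tilt [ 0. -0. -1.] -> shift [-0.0006  0.0002  0.1264] roll 0.0057
3722 [ 440.45143748 -368.46190305] 139.29598336350548
```

View pics/w12c.png

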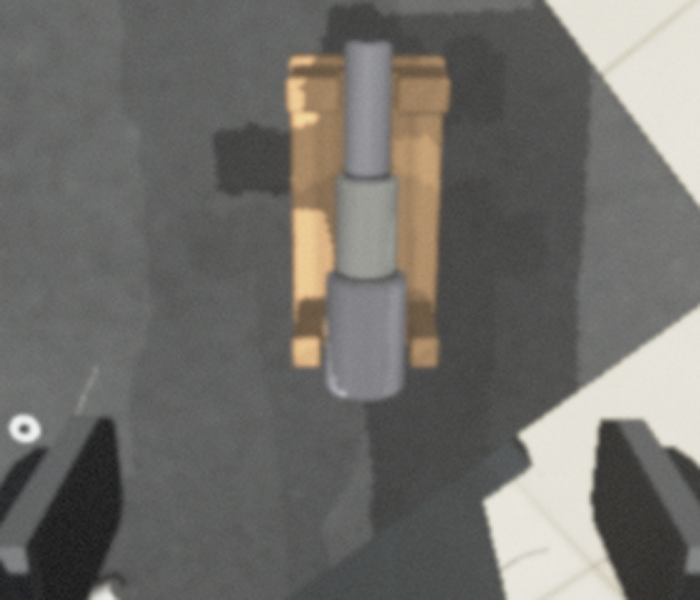

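```bash
python3 -c "
from h import *
im=load('w12');p,M,w=pose()
f=lambda a,b,z:ray(im,180+(a+.5)/2.5-.5,100+(b+.5)/2.5-.5,z)
a=f(367,60,42);b=f(366,340,42);d=b-a;print('axis yaw',np.degrees(np.arctan2(d[1],d[0])))
for q in [(366.5,178,53),(366,271,57),(367,40,50),(366,397,42)]:
  r=f(*q);print(r.round(1),((r-p)@M).round(1))
"
```

```text
axis yaw 139.54016556879807
[ 458.5 -383.    53. ] [ 16.7   4.  130.2]
[ 434.3 -362.3   57. ] [-15.    3.9 126.2]
[ 492.5 -412.1   50. ] [ 61.6   4.  133.2]
[ 390.8 -325.7   42. ] [-72.    4.3 141.2]
```

The crop shows the thin end up at (367,40), the middle from rows 178 to 271 and the thick end at row 397. Tool yaw already matches, so descend on the middle.

Call:
jog_arm --pt "-0.008 0.0064 0.08 0 70" --pt "-0.008 0.0064 0.16 0 60" --pt "-0.008 0.0064 0.23 0 60" --pt "-0.008 0.0064 0.28 0 60" --pt "-0.008 0.0064 0.31 0 60" --pt "-0.008 0.0064 0.3204 0 60" --pt "-0.008 0.0064 0.3204 0 60" --pt "-0.008 0.0064 0.3204 0 60"

```text
time: 26.3
position: [443.6, -369.4, 23.8]
eef_rot: [0.0, 0.938, -0.346, 0.001]
force: [-0.4, -0.2, 0.3]
gripper_width: 59.9
gripper_force: 0.0
```

```bash
python3 -c "
from h import *
im=save('wrist','w13'); go(442.9,-368.6,23,-40.5); print(state()['force'])
W=pts(im);p,M,w=pose();L=(W-p)@M
for r in (-12,-8,-4,0,4,8):
  m=(abs(L[...,0]-r)<1.5)&(abs(L[...,1])<14)&(L[...,2]<-18); q=L[m]; print(r,len(q),q[:,1].min(),q[:,1].max(),q[:,2].min()) if len(q) else 0
cv2.imwrite('pics/w13c.png',cv2.resize(im['color'][160:400,180:460,::-1],None,fx=2.5,fy=2.5,interpolation=cv2.INTER_CUBIC))
"
```

```text
at [ 443.7 -369.4   24. ] -40.49 tilt [ 0.0013 -0.001  -1.    ] -> shift [-0.0023 -0.0002  0.002 ] roll 0.0001
[1.15041687 0.6501755  1.10908139]
-12 279 -9.925085753598903 11.425649328327511 -30.417073259358258
-8 279 -9.77778600942889 11.311650677028826 -30.475545985083716
-4 299 -10.19235480917497 11.781927192967242 -30.321265364203793
0 297 -10.111982528196215 11.579216251038025 -30.277182073172554
4 313 -10.001190267107116 11.4138898712246 -30.353491989662004
8 381 -12.898677312551964 12.751544118112538 -75.6959136237589
```

View pics/w13c.png

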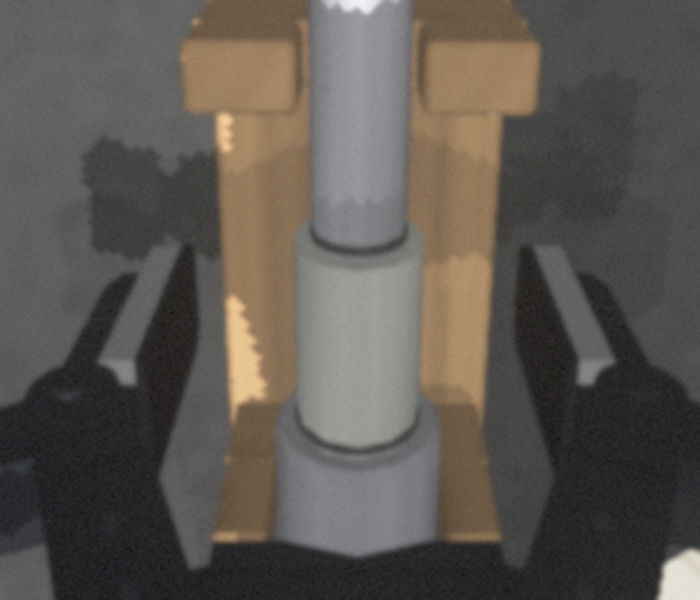

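Fingers straddle the middle section, which spans rows 240–445. Find the steps from the depth profile.

```bash
python3 -c "
from h import *
im=load('w13')
W=pts(im);p,M,w=pose();L=(W-p)@M
m=(abs(L[...,1]-.8)<2.5)&(L[...,2]<-20)&(L[...,2]>-45)
q=L[m]
for r in np.arange(-40,40,2.): 
  k=abs(q[:,0]-r)<1
  if k.any(): print(r,k.sum(),np.median(q[k,2]).round(1),end=' | ')
"
```

```text
-36.0 4 -32.9 | -34.0 37 -33.1 | -32.0 40 -33.3 | -30.0 48 -33.2 | -28.0 37 -33.5 | -26.0 49 -33.2 | -24.0 44 -33.5 | -22.0 51 -33.3 | -20.0 50 -33.1 | -18.0 116 -31.3 | -16.0 54 -29.6 | -14.0 44 -29.3 | -12.0 49 -29.3 | -10.0 51 -29.2 | -8.0 46 -29.2 | -6.0 45 -29.2 | -4.0 53 -29.2 | -2.0 54 -29.2 | 0.0 45 -29.2 | 2.0 58 -29.3 | 4.0 58 -29.1 | 6.0 52 -29.4 | 8.0 59 -29.3 | 10.0 58 -29.2 | 12.0 54 -29.2 | 14.0 56 -29.2 | 16.0 60 -29.3 | 18.0 102 -27.9 | 20.0 66 -26.5 | 22.0 64 -26.2 | 24.0 57 -26.1 | 26.0 61 -26.1 | 28.0 63 -26.1 | 30.0 58 -26.0 | 32.0 63 -26.2 | 34.0 60 -26.2 | 36.0 66 -26.2 | 38.0 62 -26.3 |
```

Call:
jog_arm --pt "-0.006 0 0 0 60" --pt "-0.006 0 0 0 50" --pt "-0.006 0 0 0 40" --pt "-0.006 0 0 0 30" --pt "-0.006 0 0 0 20" --pt "-0.006 0 0 0 10" --pt "-0.006 0 0 0 5" --pt "-0.006 0 0 0 5" --grip_force 110

```text
time: 27.15
position: [441.1, -366.9, 23.5]
eef_rot: [-0.0, 0.938, -0.346, 0.0]
force: [-0.5, 2.0, 7.0]
gripper_width: 19.1
gripper_force: 107.3
```

Call:
jog_arm --pt "0 0 0 0 5" --pt "0 0 0 0 5" --pt "0 0 -0.01 0 5" --pt "0 0 -0.04 0 5" --pt "0 0 -0.09 0 5" --pt "0 0 -0.15 0 5" --pt "0 0 -0.22 0 5" --pt "0 0 -0.29 0 5"

```text
time: 27.95
position: [440.3, -366.7, 169.0]
eef_rot: [-0.0, 0.938, -0.346, -0.001]
force: [1.2, -0.0, -3.6]
gripper_width: 19.2
gripper_force: 107.6
```

```bash
python3 -c "
from h import *
s=state();print(s['gripper_width'],s['gripper_force'],s['force'],s['moment']); go(568.2,-141.9,160,26.4)"
```

```text
19.16728121658266 107.62989163398743 [ 1.19765481 -0.04081806 -3.61455496] [-0.01477554 -0.04936115  0.03245404]
at [ 440.3 -366.7  169. ] -40.5 tilt [-1.2e-03  8.0e-04 -1.0e+00] -> shift [-0.0974 -0.508   0.018 ] roll -0.7433
```

Call:
jog_arm --pt "-0.012 -0.07 -0.01 -0.09 5" --pt "-0.024 -0.14 -0.01 -0.18 5" --pt "-0.036 -0.21 -0.01 -0.27 5" --pt "-0.048 -0.28 -0.01 -0.36 5" --pt "-0.06 -0.35 -0.01 -0.45 5" --pt "-0.075 -0.42 0 -0.55 5" --pt "-0.09 -0.47 0 -0.65 5" --pt "-0.1 -0.5025 0.018 -0.7433 5"

```text
time: 28.75
position: [567.2, -140.8, 159.5]
eef_rot: [-0.0, 0.974, 0.227, 0.001]
force: [1.0, -0.0, -3.7]
gripper_width: 19.0
gripper_force: 107.7
```

Call:
jog_arm --pt "0 0 0 0 5" --pt "0 0 0 0 5" --pt "0 0 0 0 5" --pt "0 0 0 0 5" --pt "0 0 0 0 5" --pt "0 0 0 0 5" --pt "0 0 0 0 5" --pt "0 0 0 0 5"

```text
time: 29.55
position: [566.0, -143.6, 159.1]
eef_rot: [0.0, 0.975, 0.223, 0.0]
force: [-0.4, 1.4, -3.8]
gripper_width: 19.1
gripper_force: 107.7
```

```bash
cat > prof.py <<'E'
from h import *
import sys
fn=sys.argv[1]; im=save('wrist',fn)
s=state();print(s['gripper_width'],s['force'])
W=pts(im);p,M,w=pose();L=(W-p)@M
m=(abs(L[...,1]-.8)<2.5)&(L[...,2]<-20)&(L[...,2]>-45); q=L[m]
for r in np.arange(-40,68,2.):
  k=abs(q[:,0]-r)<1
  if k.any(): print(r,np.median(q[k,2]).round(1),end=' | ')
for a,b in((22,60),(-34,-22)):
  m=(L[...,0]>a)&(L[...,0]<b)&(abs(L[...,1])<16)&(L[...,2]<-20)&(L[...,2]>-45);q=L[m]
  print(a,b,[ (x,round(float((q[abs(q[:,0]-x)<2][:,1].max()+q[abs(q[:,0]-x)<2][:,1].min())/2),2)) for x in np.arange(a+4,b,8) if (abs(q[:,0]-x)<2).any()])
go(565.5,-143.2,42,26.4)
E
python3 prof.py w14
```

```text
19.117157494428746 [-1.01100326 -0.99435396 -2.98931722]
-36.0 -33.5 | -34.0 -33.8 | -32.0 -33.9 | -30.0 -33.9 | -28.0 -33.6 | -26.0 -33.9 | -24.0 -33.8 | -22.0 -33.7 | -20.0 -33.9 | -18.0 -33.7 | -16.0 -33.0 | -14.0 -30.8 | -12.0 -29.8 | -10.0 -29.7 | -8.0 -29.8 | -6.0 -29.8 | -4.0 -29.7 | -2.0 -29.8 | 0.0 -29.8 | 2.0 -29.7 | 4.0 -29.7 | 6.0 -29.8 | 8.0 -29.7 | 10.0 -29.7 | 12.0 -29.7 | 14.0 -29.9 | 16.0 -29.8 | 18.0 -29.7 | 20.0 -29.3 | 22.0 -27.3 | 24.0 -26.9 | 26.0 -26.6 | 28.0 -26.8 | 30.0 -26.8 | 32.0 -26.8 | 34.0 -26.7 | 36.0 -26.8 | 38.0 -26.7 | 40.0 -26.7 | 42.0 -26.7 | 44.0 -26.7 | 46.0 -26.8 | 48.0 -26.8 | 50.0 -26.8 | 52.0 -26.8 | 54.0 -26.8 | 56.0 -26.7 | 58.0 -26.8 | 60.0 -26.6 | 62.0 -26.7 | 64.0 -26.7 | 66.0 -26.2 | 22 60 [(np.int64(26), 0.82), (np.int64(34), 0.62), (np.int64(42), 0.61), (np.int64(50), 0.42), (np.int64(58), 0.61)]
-34 -22 [(np.int64(-30), 0.63)]
at [ 566.  -143.5  159. ] 25.78 tilt [ 0. -0. -1.] -> shift [-0.0007 -0.001   0.234 ] roll -0.0069
```

View pics/w14.png

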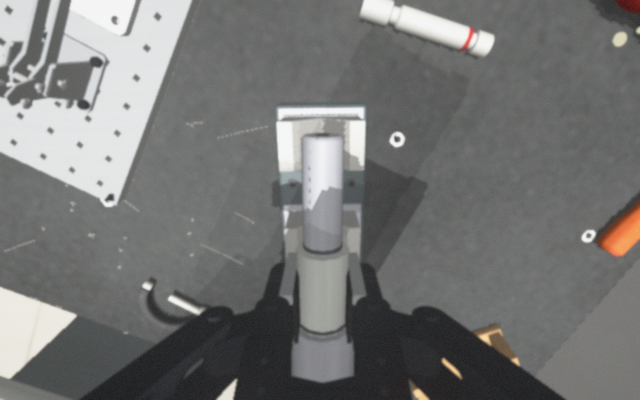

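Shaft is held level, 3 mm off the tool centre as intended, with the thin journal at (322,190) over the packed block.

Call:
jog_arm --pt "-0.0007 -0.001 0.06 -0.007 5" --pt "-0.0007 -0.001 0.12 -0.007 5" --pt "-0.0007 -0.001 0.17 -0.007 5" --pt "-0.0007 -0.001 0.2 -0.007 5" --pt "-0.0007 -0.001 0.216 -0.007 5" --pt "-0.0007 -0.001 0.222 -0.007 5" --pt "-0.0007 -0.001 0.222 -0.007 5" --pt "-0.0007 -0.001 0.222 -0.007 5"

```text
time: 30.4
position: [566.1, -143.3, 48.8]
eef_rot: [0.0, 0.974, 0.228, 0.001]
force: [0.2, 0.0, -3.0]
gripper_width: 19.5
gripper_force: 107.8
```

```bash
python3 prof.py w15 | tail -1;python3 - <<'E'
from h import *
print(state()['force']); im=load('w15'); W=pts(im);p,M,w=pose();L=(W-p)@M
# far block lips and shaft in tool frame
for z0,z1 in((66,74),):
  m=(W[...,2]>z0)&(W[...,2]<z1)&(L[...,0]>24)&(L[...,0]<64)&(abs(L[...,1])>20)&(abs(L[...,1])<40)
  print(cv2.minAreaRect(L[m][:,:2].astype(np.float32)))
E
```

```text
at [ 566.1 -143.3   48.9] 26.42 tilt [ 1.6e-03 -3.0e-04 -1.0e+00] -> shift [-0.0011 -0.0007  0.0138] roll 0.0002
[ 0.33057984  0.31364331 -3.90192324]
((43.908302307128906, 0.20281600952148438), (35.56566619873047, 60.344398498535156), 0.1418563574552536)
```

Call:
jog_arm --pt "-0.0016 -0.0007 0.003 0 5" --pt "-0.0016 -0.0007 0.006 0 5" --pt "-0.0016 -0.0007 0.009 0 5" --pt "-0.0016 -0.0007 0.012 0 5" --pt "-0.0016 -0.0007 0.0135 0 5" --pt "-0.0016 -0.0007 0.0135 0 5" --pt "-0.0016 -0.0007 0.0135 0 5" --pt "-0.0016 -0.0007 0.0135 0 5"

```text
time: 31.25
position: [564.9, -143.5, 41.7]
eef_rot: [0.0, 0.974, 0.229, 0.0]
force: [-1.2, -1.4, 5.2]
gripper_width: 19.1
gripper_force: 108.9
```

```bash
python3 prof.py w16 | sed -n '1p;$p'
```

```text
18.988828172033624 [-0.60847888 -0.41656582  5.73442864]
at [ 564.9 -143.5   41.8] 26.42 tilt [ 8.e-04 -5.e-04 -1.e+00] -> shift [ 0.0013 -0.0001 -0.0005] roll 0.0002
```

Seated; release gently.

Call:
jog_arm --pt "0 0 0 0 20" --pt "0 0 0 0 23" --pt "0 0 0 0 26" --pt "0 0 0 0 30" --pt "0 0 0 0 36" --pt "0 0 0 0 44" --pt "0 0 0 0 52" --pt "0 0 0 0 56"

```text
time: 32.1
position: [564.6, -143.2, 41.2]
eef_rot: [-0.0, 0.974, 0.229, 0.0]
force: [0.1, -0.2, -0.0]
gripper_width: 55.7
gripper_force: 0.0
```

Call:
jog_arm --pt "0 0 -0.03 0 56" --pt "0 0 -0.1 0 56" --pt "0 0 -0.18 0 56" --pt "0 0 -0.26 0 60" --pt "-0.03 0 -0.34 0 70" --pt "-0.06 0 -0.38 0 85" --pt "-0.06 0 -0.38 0 85" --pt "-0.06 0 -0.38 0 85"

```text
time: 32.9
position: [537.7, -156.6, 231.3]
eef_rot: [0.0, 0.974, 0.228, 0.0]
force: [-0.2, -0.3, -0.1]
gripper_width: 84.8
gripper_force: 0.0
```

```bash
python3 - <<'E'
from h import *
im=save('wrist','w17'); save('top','top9')
W=pts(im); o=np.array([568.3,-142.8]); a=np.radians(26.5); e=np.array([np.cos(a),np.sin(a)]); n=np.array([-e[1],e[0]])
X=(W[...,:2]-o)@e; Y=(W[...,:2]-o)@n; Z=W[...,2]
m=(abs(Y)<2.5)&(Z>60)&(Z<90)
for r in np.arange(-74,74,3.):
  k=m&(abs(X-r)<1.5)
  if k.any(): print(r,np.median(Z[k]).round(1),end=' | ')
print()
for lo,hi,z0,z1,yy in((20,64,66,73,20),(-64,-20,56,62,21)):
  k=(X>lo)&(X<hi)&(Z>z0)&(Z<z1)&(abs(Y)>yy)&(abs(Y)<36)
  print(k.sum(),cv2.minAreaRect(np.stack([X[k],Y[k]],1).astype(np.float32)))
# axis y of shaft
for lo,hi,z0 in((22,60,60),(-16,16,62),(-58,-22,62)):
  k=(X>lo)&(X<hi)&(abs(Y)<18)&(Z>z0); print(lo,Y[k].min(),Y[k].max())
E
```

```text
-74.0 61.6 | -62.0 75.1 | -59.0 75.6 | -56.0 75.4 | -53.0 75.0 | -50.0 75.4 | -47.0 75.1 | -44.0 75.1 | -41.0 75.6 | -38.0 75.5 | -35.0 75.4 | -32.0 75.6 | -29.0 75.1 | -26.0 75.0 | -23.0 75.3 | -20.0 75.2 | -17.0 71.7 | -14.0 71.5 | -11.0 71.6 | -8.0 71.1 | -5.0 70.5 | -2.0 71.5 | 1.0 70.9 | 4.0 71.5 | 7.0 71.2 | 10.0 71.3 | 13.0 71.0 | 16.0 71.2 | 19.0 68.7 | 22.0 68.2 | 25.0 68.0 | 28.0 68.1 | 31.0 68.3 | 34.0 68.1 | 37.0 68.1 | 40.0 68.1 | 43.0 68.3 | 46.0 68.1 | 49.0 68.2 | 52.0 68.1 | 55.0 68.2 | 58.0 68.4 | 61.0 68.2 | 64.0 67.8 | 
964 ((41.67069625854492, -0.020219802856445312), (60.074825286865234, 34.25202941894531), 89.86673736572266)
629 ((-41.804725646972656, 0.1156005859375), (34.65645217895508, 59.9284553527832), 0.056770358234643936)
22 -17.960025838177998 17.984890615192754
-16 -10.604346762771852 10.77154824568787
-58 -17.94787713566625 17.97233653020269
```

View pics/w17.png

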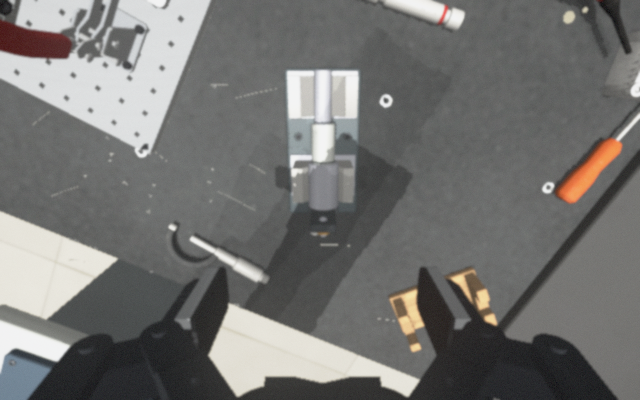

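The shaft lies in both grooves, from (322,75) to (322,205), level to about 0.15 mm with its steps at about ±18 mm. The thick end is at the stop and the bystanders look untouched. Hand in.

```bash
python3 -c "
from h import *
print(close_job())"
```

```text
the job is handed in; nothing more can be done
None
```

The job is handed in at about 33 s of the 115 s allowed: the shaft lies level to about 0.15 mm in both V-blocks, centred between the pads, thick journal at the stop, far block on the 10 mm parallel, and the micrometer and plug gauge not touched.

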